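Pack the canister row from the drying rack into the boxes on the packing rack

ROBOT

A 6-joint arm with a two-finger parallel gripper is mounted at the origin on the work surface. World frame = base frame: x ahead of the robot, y to its left, z up, the work surface at z = 0. Lengths are in mm, angles in rad, forces in N, time in s.
With the tool pointing down it reaches from about 325 to 875 mm from the base axis. Payload 4.4 kg.
Tool frame: the origin (TCP) lies midway between the tips of the shut fingers; the grasp point (between the pads) lies 19 mm behind it; z points along the fingers, y is the line along which they close (so a half turn about z gives the same grasp; the last joint's range is limited). The gripper opens to 85 mm and grips with 20 to 120 N. Pads are 22 mm wide; open, the fingers measure 114 mm over their backs; the gripper's body (76 mm by 85 mm) begins 54 mm behind the grasp point. The pads swing forward as they close: fully open they stand 13 mm farther back than shut.
Start: joints at [1.163, 0.207, 1.542, -0, 1.393, -0.15], TCP at [146.608, 555.998, 231.282] pointing down, gripper open.
Joint ranges: [-2.73, 2.73], [-0.86, 2.22], [0.23, 2.46], [-1.11, 4.25], [0.08, 2.63], [-2.82, 2.82]. Speed limits (rad/s): [2.79, 2.79, 3.14, 3.14, 3.14, 3.14].

INTERFACE

Orientations are given as a rotation vector (axis times angle).
In Python, from workcell import move_to, line_to, goto_joints, let_go, gripper_close, pause, ik, grab_frame, PlanningError, finish_job, boxes_of, outline_of, landmark_of, current_time_s, current_joint_pos, current_dq, current_joint_torque, current_tcp_pos, current_orientation, current_wrist_force, current_torque, current_gripper_width, current_gripper_force gives the robot as it stands. The module is installed in compiled form; this text tells all that it offers. Calls block until the motion is done:
- move_to(position, orientation): joint-space move of the TCP to a pose.
- line_to(position, frame=None, max_speed=150): straight line of the TCP; frame=None keeps the orientation; max_speed is the mean speed in mm/s.
- goto_joints(angles): joint-space move.
- let_go() and gripper_close(): open the fingers fully, or close them until they stop; the grip force is fixed at half the most.
- pause(seconds).
- ik(position, orientation): joint angles nearest the present ones, or None.
- grab_frame(name): name is "scene" or "side" or "wrist"; returns a dict with "pixels" (420x560x3 uint8, blue, green, red), "camera_matrix" (3x3 intrinsics, pixels), "xyz" and "attitude" of the camera in the world; the wrist camera has in their place "hand_eye" (4x4, takes a point from camera to tool coordinates, whose origin is the TCP and whose axes are the flange's). Camera axes: x right, y up, looking along -z (the intrinsics and any distortion apply to the point x, -y, -z); pixel columns grow to the right and rows downward; lengths in mm; the calibration is good to about 2 mm. A picture is of the moment at which its call begins: read the wrist's pose just before it. There is no depth.
A pose or a line that the arm cannot do raises PlanningError and nothing moves.
- finish_job(): hands the job in; it is judged then, once.
Trained networks look in the newest picture that a camera, given by its name, has taken for a name from the list of things; names that differ only in an ending like _2 or _b are one class to them, and where a whole thing is asked for, a point or a joint stands for the part that bears it (a point fixed in the world has none). Each returns a list of dicts, best first, with "confidence" (0 to 1); they miss things now and then, are a little off and sometimes report something else, mostly with a low value. They report only what shows in the picture. A call takes as long as a camera call. They do not tell look-alikes from the thing itself.
- boxes_of(camera, query): "centre" ([x, y, z] in mm, in the coordinates of the camera as it stood for that picture, good to about 4 mm: the middle of the surface that is visible of it).
- outline_of(camera, query): "pixels" (420x560 bool, what is visible of it).
- landmark_of(camera, query): "centre" ([x, y, z] in mm, in the coordinates of the camera as it stood for that picture, good to about 4 mm: a listed point, or the origin of a listed thing).
Readings, each from a call of its own:
- current_time_s(): time.
- current_joint_pos(): joint angles.
- current_dq(): joint speeds.
- current_joint_torque(): joint torques, N m.
- current_tcp_pos(): TCP position.
- current_orientation(): TCP orientation.
- current_wrist_force(): force on the tool from outside, world axes, zero at the start.
- current_torque(): the same for the moment, N m.
- current_gripper_width(): opening from 0.0 (shut) to 1.0 (fully open).
- current_gripper_force(): force on a finger pad.
Only numpy, scipy, OpenCV 4.12 (cv2) and the standard library are available. Lean on these libraries where they do the work, as an engineer would, in place of code of your own. Each camera call takes 0.05 s, during which the arm holds its last target. There are 200 camera calls.

TASK

Move the row of four dark wooden canisters from the drying rack to the packing rack, so that they stand in the order of the boxes there: each canister upright on the floor of the card box made for its size, smallest in the smallest, largest in the largest. Lower each one into its box without dropping it, do not tip any over, and leave the wax tin and the tape roll where they are.

Things in the scene. Friction and masses are not known exactly. Their poses are not given: they have to be found in the camera images.
- canister_xs: The smallest of four closed canisters of the same dark wood, loose in a bay of the drying rack: upright cylinder 36 mm across, 46 mm tall to its flat shoulder, and in the middle of the top a cylindrical knob 24 mm across, 30 mm tall, to grip it by (total 76 mm; one rigid piece). Origin: centre of its underside; z up its axis; yaw means nothing.
- canister_s: The second smallest of four closed canisters of the same dark wood, loose in a bay of the drying rack: upright cylinder 46 mm across, 58 mm tall to its flat shoulder, and in the middle of the top a cylindrical knob 24 mm across, 30 mm tall, to grip it by (total 88 mm; one rigid piece). Origin: centre of its underside; z up its axis; yaw means nothing.
- canister_m: The second largest of four closed canisters of the same dark wood, loose in a bay of the drying rack: upright cylinder 56 mm across, 70 mm tall to its flat shoulder, and in the middle of the top a cylindrical knob 24 mm across, 30 mm tall, to grip it by (total 100 mm; one rigid piece). Origin: centre of its underside; z up its axis; yaw means nothing.
- canister_l: The largest of four closed canisters of the same dark wood, loose in a bay of the drying rack: upright cylinder 66 mm across, 82 mm tall to its flat shoulder, and in the middle of the top a cylindrical knob 24 mm across, 30 mm tall, to grip it by (total 112 mm; one rigid piece). Origin: centre of its underside; z up its axis; yaw means nothing.
- carton_xs: The smallest of four open square gift-box bases of brown card, made for the 36 mm canister: 57 mm square outside, 52 mm inside (8 mm spare all round), 30 mm high, walls and floor 2.5 mm thick. Fixed in a bay of the packing rack. Origin: centre of its underside (inner floor at z 2.5 mm); z up; y along the rack's row, x across it, sides parallel to both.
- carton_s: The second smallest of four open square gift-box bases of brown card, made for the 46 mm canister: 67 mm square outside, 62 mm inside (8 mm spare all round), 30 mm high, walls and floor 2.5 mm thick. Fixed in a bay of the packing rack. Origin: centre of its underside (inner floor at z 2.5 mm); z up; y along the rack's row, x across it, sides parallel to both.
- carton_m: The second largest of four open square gift-box bases of brown card, made for the 56 mm canister: 77 mm square outside, 72 mm inside (8 mm spare all round), 30 mm high, walls and floor 2.5 mm thick. Fixed in a bay of the packing rack. Origin: centre of its underside (inner floor at z 2.5 mm); z up; y along the rack's row, x across it, sides parallel to both.
- carton_l: The largest of four open square gift-box bases of brown card, made for the 66 mm canister: 87 mm square outside, 82 mm inside (8 mm spare all round), 30 mm high, walls and floor 2.5 mm thick. Fixed in a bay of the packing rack. Origin: centre of its underside (inner floor at z 2.5 mm); z up; y along the rack's row, x across it, sides parallel to both.
- wax_tin: Flat round metal tin, brass-coloured lid, 68 mm across, 30 mm tall; stays in its bay of the drying rack. Origin: centre of its underside. The drying rack: pale slatted rack 486 x 116 mm, a row of five bays 94 mm apart; slats (on which canisters and tin stand) 20 mm, side rails 34 mm above its foot.
- tape_roll: Amber roll of packing tape lying flat, 86 mm across, 48 mm tall; stays in its bay of the packing rack. Origin: centre of its underside. The packing rack: pale plywood tray 486 x 112 mm, a row of five bays 94 mm apart, rims 30 mm above its foot. The racks stand roughly parallel on a 3 mm black mat, either one the nearer to the robot.
Not all that is in view belongs to the job. What is shaped like the canister_s but purple is not meant.

How it is judged (in metres and radians):
At the end, for the whole second after the job is handed in: Every canister stands in the box of its own size: its axis within 13 mm of the box's centre, its underside less than 8 mm above the box's underside (flat on the inner floor), leaning less than 0.1 rad, at rest; the wax tin and the tape roll are within 30 mm of where they began (horizontal distance between canister_xs and carton_xs below 0.013 m and z of canister_xs in the frame of carton_xs below 0.008 m and angle between each of canister_xs, canister_s, canister_m, canister_l's own z axis and vertical below 0.1 rad and linear speed of each of canister_xs, canister_s, canister_m, canister_l below 0.02 m/s and horizontal distance between canister_s and carton_s below 0.013 m and z of canister_s in the frame of carton_s below 0.008 m and horizontal distance between canister_m and carton_m below 0.013 m and z of canister_m in the frame of carton_m below 0.008 m and horizontal distance between canister_l and carton_l below 0.013 m and z of canister_l in the frame of carton_l below 0.008 m and distance of each of wax_tin, tape_roll from where it was at the start of the episode below 0.03 m); the robot touches nothing.
It fails at once if a canister is tipped over (leans more than 40 degrees) (angle between any of canister_xs, canister_s, canister_m, canister_l's own z axis and vertical above 0.7 rad).
It fails at once if a canister is dropped into its box (moves faster than 0.6 m/s inside it) ((horizontal distance between canister_xs and carton_xs below 0.02 m and z of canister_xs in the frame of carton_xs below 0.03 m and linear speed of canister_xs above 0.6 m/s) or (horizontal distance between canister_s and carton_s below 0.02 m and z of canister_s in the frame of carton_s below 0.03 m and linear speed of canister_s above 0.6 m/s) or (horizontal distance between canister_m and carton_m below 0.02 m and z of canister_m in the frame of carton_m below 0.03 m and linear speed of canister_m above 0.6 m/s) or (horizontal distance between canister_l and carton_l below 0.02 m and z of canister_l in the frame of carton_l below 0.03 m and linear speed of canister_l above 0.6 m/s)).
It fails at once if the wax tin or the tape roll is pushed more than 30 mm (distance of any of wax_tin, tape_roll from where it was at the start of the episode above 0.03 m).
It also fails if it takes over 102 s, if anything falls off the work surface, if the arm or the gripper's body presses on something with over 40 N, if the wrist force passes 120 N, or if a joint passes its speed limit or range.

## Working session

There is one attempt and no reset: what is moved stays moved. The work goes in short steps, each a Python script; the robot and the scene stay as the last script left them, time stands still between calls to the robot, and variables do not carry over. Pictures are saved under pics/ and viewed, at most 14 in all, crops included, and the job is handed in when it is done.

```bash
mkdir -p pics; cat > h.py <<'E'
import numpy as np, cv2
from scipy.spatial.transform import Rotation as R
from workcell import *
def att(a):
    a=np.array(a,float)
    if a.shape==(3,3): return a
    return R.from_rotvec(a).as_matrix() if a.size==3 else R.from_quat(a).as_matrix()
def frame(name):
    p=np.array(current_tcp_pos()); o=np.array(current_orientation())
    f=grab_frame(name)
    if name=="wrist":
        T=np.eye(4);T[:3,:3]=att(o);T[:3,3]=p
        f["T"]=T@np.array(f["hand_eye"])
    else:
        T=np.eye(4);T[:3,:3]=att(f["attitude"]);T[:3,3]=f["xyz"];f["T"]=T
    return f
def w(f,c): return (f["T"]@np.r_[c,1])[:3]
def proj(f,P):
    c=np.linalg.inv(f["T"])@np.r_[P,1]; K=np.array(f["camera_matrix"])
    q=K@np.array([c[0],-c[1],-c[2]]); return q[:2]/q[2]
def ray(f,uv,z):
    K=np.array(f["camera_matrix"]); d=np.linalg.solve(K,[uv[0],uv[1],1]); d=f["T"][:3,:3]@np.array([d[0],-d[1],-d[2]])
    o=f["T"][:3,3]; return o+d*(z-o[2])/d[2]
E
python3 - <<'E'
from h import *
for n in ("scene","side"):
    f=frame(n); 
    print(n,[ (k,np.array(v).round(3).tolist()) for k,v in f.items() if k not in("pixels","T")])
    cv2.imwrite(f"pics/{n}0.png",f["pixels"])
    for q in ["canister_xs","canister_s","canister_m","canister_l","carton_xs","carton_s","carton_m","carton_l","wax_tin","tape_roll"]:
        for d in landmark_of(n,q)[:4]:
            P=w(f,d["centre"]); print(q,round(d["confidence"],2),P.round(0),proj(f,P).round(0))
print(current_orientation(),current_time_s())
E
```

```text
scene [('camera_matrix', [[520.917, 0.0, 280.839], [0.0, 520.917, 217.634], [0.0, 0.0, 1.0]]), ('xyz', [944.176, -641.065, 880.257]), ('attitude', [0.779, 0.211, 0.503])]
canister_xs 0.89 [447. -54.  26.] [221. 255.]
canister_s 0.97 [ 487. -228.   23.] [186. 321.]
canister_s 0.93 [409. 358.   1.] [297. 158.]
canister_s 0.58 [423. 139.  29.] [258. 199.]
canister_s 0.57 [431.  48.  23.] [240. 225.]
canister_m 0.97 [ 487. -228.   23.] [186. 321.]
canister_m 0.93 [409. 358.   1.] [297. 158.]
canister_m 0.58 [423. 139.  29.] [258. 199.]
canister_m 0.57 [431.  48.  23.] [240. 225.]
canister_l 0.97 [ 487. -228.   23.] [186. 321.]
canister_l 0.93 [409. 358.   1.] [297. 158.]
canister_l 0.58 [423. 139.  29.] [258. 199.]
canister_l 0.57 [431.  48.  23.] [240. 225.]
carton_xs 0.63 [625. -14.  13.] [301. 279.]
carton_s 0.96 [ 643. -102.   20.] [287. 310.]
carton_s 0.92 [605. 178.  15.] [332. 220.]
carton_s 0.62 [618.  84.  16.] [319. 247.]
carton_m 0.96 [ 643. -102.   20.] [287. 310.]
carton_m 0.92 [605. 178.  15.] [332. 220.]
carton_m 0.62 [618.  84.  16.] [319. 247.]
carton_l 0.96 [ 643. -102.
[... 856 characters left out ...]
24.   22.] [283. 326.]
canister_l 0.71 [420. 144.  27.] [219. 213.]
carton_xs 0.77 [631. -11.  18.] [329. 243.]
carton_s 0.95 [619.  82.  13.] [312. 222.]
carton_s 0.81 [ 643. -104.   13.] [349. 272.]
carton_s 0.64 [598. 173.  16.] [293. 202.]
carton_m 0.95 [619.  82.  13.] [312. 222.]
carton_m 0.81 [ 643. -104.   13.] [349. 272.]
carton_m 0.64 [598. 173.  16.] [293. 202.]
carton_l 0.95 [619.  82.  13.] [312. 222.]
carton_l 0.81 [ 643. -104.   13.] [349. 272.]
carton_l 0.64 [598. 173.  16.] [293. 202.]
wax_tin 0.94 [ 463. -133.   28.] [257. 290.]
tape_roll 0.69 [ 657. -196.   14.] [374. 303.]
tape_roll 0.45 [ 643. -103.   14.] [349. 271.]
[-4.03846934e-01 -3.11552658e+00  3.93703984e-05] 1.1
```

View pics/scene0.png

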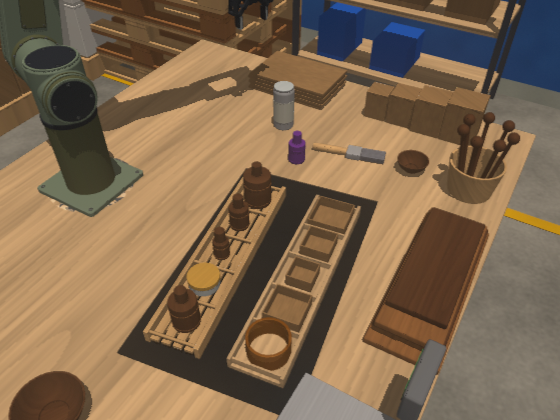

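View pics/side0.png

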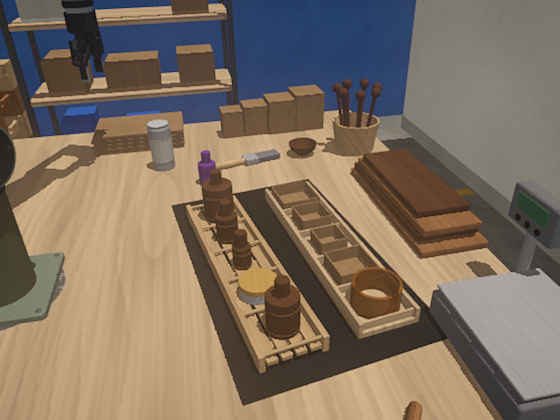

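The four dark candidates in the scene view are at (257,185), (238,212), (221,243) and (184,308). The purple look-alike is at (296,150), off the rack, and is excluded. The cartons are at (332,215), (319,245), (301,275) and (287,310). Next I'll use the wrist camera to measure sizes and separate m from l.

```bash
cat >> h.py <<'E'
def down(yaw):  # tool y axis along yaw direction, pointing down
    y=np.array([np.cos(yaw),np.sin(yaw),0]); z=np.array([0,0,-1.]); x=np.cross(y,z)
    M=np.c_[x,y,z]; return R.from_matrix(M)
E
python3 - <<'E'
from h import *
print(np.array(grab_frame("wrist")["hand_eye"]).round(2).tolist())
for yaw in (0.175,0.175+np.pi,0.175-np.pi):
    print(yaw,[None if (j:=ik(p,down(yaw).as_rotvec())) is None else np.round(j,2).tolist() for p in ([530,60,380],[540,-150,380],[430,140,150],[645,-190,150])])
E
```

```text
[[0.0, 0.95, 0.31, 81.02], [1.0, 0.0, -0.0, 0.52], [-0.0, 0.31, -0.95, -141.74], [0.0, 0.0, 0.0, 1.0]]
0.175 [[-0.05, 0.04, 1.42, -0.0, 1.68, -0.22], [-0.43, 0.1, 1.36, -0.0, 1.68, -0.6], [0.12, 0.03, 1.92, -0.0, 1.19, -0.05], [-0.42, 0.48, 1.36, -0.0, 1.31, -0.59]]
3.316592653589793 [None, [-0.43, 0.1, 1.36, -0.0, 1.68, 2.54], None, [-0.42, 0.48, 1.36, -0.0, 1.31, 2.55]]
-2.9665926535897933 [None, [-0.43, 0.1, 1.36, -0.0, 1.68, 2.54], None, [-0.42, 0.48, 1.36, -0.0, 1.31, 2.55]]
```

```bash
python3 - <<'E'
from h import *
o=down(0.175).as_rotvec()
for i,p in enumerate(([525,150,330],[560,-90,330])):
    move_to(p,o); f=frame("wrist"); cv2.imwrite(f"pics/w{i}.png",f["pixels"]); np.savez(f"w{i}.npz",T=f["T"],K=f["camera_matrix"])
    print(i,current_time_s(),np.array(f["camera_matrix"]).round(1).tolist(), f["T"][:3,3].round(0))
    for q in ["canister_xs","canister_s","carton_xs","carton_s","wax_tin","tape_roll"]:
        for d in landmark_of("wrist",q)[:4]:
            P=w(f,d["centre"]); print(q,round(d["confidence"],2),P.round(0),proj(f,P).round(0))
E
```

```text
0 3.225 [[317.0, 0.0, 276.8], [0.0, 317.0, 214.5], [0.0, 0.0, 1.0]] [509. 230. 472.]
canister_xs 0.58 [ 655. -197.   18.] [315. 372.]
canister_xs 0.56 [445. -45.  19.] [207. 281.]
canister_s 0.96 [419. 137.  21.] [203. 167.]
canister_s 0.84 [ 488. -222.   23.] [220. 373.]
canister_s 0.77 [425.  47.  20.] [201. 226.]
carton_xs 0.62 [625.  -8.  13.] [321. 276.]
carton_s 0.84 [616.  82.  10.] [328. 224.]
carton_s 0.81 [601. 177.  14.] [333. 161.]
carton_s 0.57 [ 645. -104.   12.] [321. 327.]
wax_tin 0.66 [ 464. -136.   23.] [212. 331.]
tape_roll 0.9 [ 655. -196.   16.] [315. 371.]
1 4.5333 [[317.0, 0.0, 276.8], [0.0, 317.0, 214.5], [0.0, 0.0, 1.0]] [545. -10. 472.]
canister_xs 0.58 [444. -47.  23.] [200. 126.]
canister_s 0.93 [430.  47.  19.] [196.  49.]
canister_s 0.67 [ 488. -228.   23.] [216. 251.]
carton_s 0.98 [613.  84.  11.] [341.  47.]
carton_s 0.56 [ 644. -106.   11.] [331. 190.]
wax_tin 0.59 [ 657. -199.   14.] [326. 249.]
tape_roll 0.6 [ 656. -197.   12.] [325. 247.]
```

View pics/w0.png

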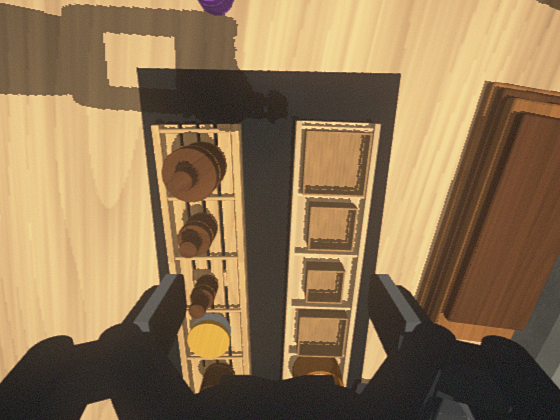

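View pics/w1.png

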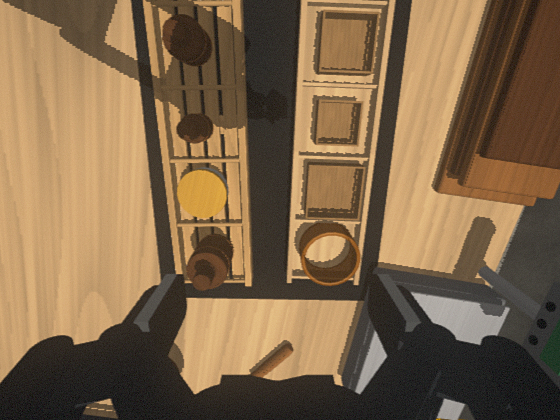

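In the wrist views the m/l candidates are at w0 (190,165) and w1 (210,262). The cartons are at w0 (335,160), (330,222), (325,282) and w1 (333,190). I'll settle sizes and centres by fitting the silhouettes.

```bash
cat > fit.py <<'E'
from h import *
from scipy.optimize import minimize
import pickle
D={"xs":(36,46),"s":(46,58),"m":(56,70),"l":(66,82)}
S={"xs":57,"s":67,"m":77,"l":87}
th=np.linspace(0,2*np.pi,40)
def hull(f,pts,m):
    q=np.array([proj(f,p) for p in pts]); cv2.fillConvexPoly(m,cv2.convexHull((q*16).round().astype(np.int32).reshape(-1,1,2)),1,shift=4)
def circ(x,y,z,d): return [(x+d/2*np.cos(t),y+d/2*np.sin(t),z) for t in th]
def can(f,x,y,sz,z=23):
    d,h=D[sz]; m=np.zeros((420,560),np.uint8)
    hull(f,circ(x,y,z,d)+circ(x,y,z+h,d),m); hull(f,circ(x,y,z+h,24)+circ(x,y,z+h+30,24),m); return m>0
def box(f,x,y,a,ztop,yaw):
    m=np.zeros((420,560),np.uint8); c,s=np.cos(yaw),np.sin(yaw)
    hull(f,[(x+a/2*(i*c-j*s),y+a/2*(i*s+j*c),ztop) for i,j in((-1,-1),(1,-1),(1,1),(-1,1))],m); return m>0
def iou(a,b): return (a&b).sum()/max(1,(a|b).sum())
def views(cams,names):
    out=[]
    for n in cams:
        f=frame(n); M={}
        for q in names: M[q]=[d["pixels"] for d in outline_of(n,q) if d["confidence"]>.3]
        out.append((n,f,M))
    return out
E
python3 - <<'E'
from fit import *
V=views(["scene","side","wrist"],["canister_xs","canister_s","carton_xs","carton_s"])
o=down(0.175).as_rotvec(); move_to([525,150,330],o)
V+=views(["wrist"],["canister_xs","canister_s","carton_xs","carton_s"])
pickle.dump(V,open("V.pkl","wb"))
def best(f,M,mod):  # best IoU outline
    b=mod(f); l=[iou(b,m) for m in M]; return max(l,default=0)
for x,y in ((420,140),(429,47),(446,-51),(488,-226)):
    print("can",x,y)
    for sz in D:
        c=lambda p:-sum(best(f,M["canister_xs"]+M["canister_s"],lambda f:can(f,p[0],p[1],sz)) for _,f,M in V)
        r=minimize(c,(x,y),method="Nelder-Mead",options=dict(initial_simplex=[(x-5,y-5),(x+6,y),(x,y+6)],maxfev=45))
        print(sz,r.x.round(1),[round(best(f,M["canister_xs"]+M["canister_s"],lambda f:can(f,*r.x,sz)),2) for _,f,M in V])
for x,y in ((603,177),(616,83),(626,-10),(644,-104)):
    print("box",x,y)
    for sz in S:
        c=lambda p:-sum(best(f,M["carton_xs"]+M["carton_s"],lambda f:box(f,p[0],p[1],S[sz],40,.15)) for n,f,M in V)
        r=minimize(c,(x,y),method="Nelder-Mead",options=dict(initial_simplex=[(x-5,y-5),(x+6,y),(x,y+6)],maxfev=45))
        print(sz,r.x.round(1),[round(best(f,M["carton_xs"]+M["carton_s"],lambda f:box(f,*r.x,S[sz],40,.15)),2) for _,f,M in V])
E
```

```text
can 420 140
xs [407.3 150.7] [np.float64(0.42), np.float64(0.44), np.float64(0.0), np.float64(0.33)]
s [412.4 148.1] [np.float64(0.61), np.float64(0.52), np.float64(0.0), np.float64(0.5)]
m [418.1 143.7] [np.float64(0.85), np.float64(0.59), np.float64(0.0), np.float64(0.75)]
l [420.7 141.2] [np.float64(0.88), np.float64(0.66), np.float64(0.0), np.float64(0.94)]
can 429 47
xs [429.1  50. ] [np.float64(0.75), np.float64(0.81), np.float64(0.71), np.float64(0.71)]
s [428.1  48.9] [np.float64(0.89), np.float64(0.76), np.float64(0.91), np.float64(0.94)]
m [431.   45.2] [np.float64(0.66), np.float64(0.55), np.float64(0.61), np.float64(0.65)]
l [426.7  60.4] [np.float64(0.49), np.float64(0.42), np.float64(0.48), np.float64(0.45)]
can 446 -51
xs [446.5 -48.7] [np.float64(0.9), np.float64(0.88), np.float64(0.89), np.float64(0.87)]
s [448.8 -49.3] [np.float64(0.65), np.float64(0.64), np.float64(0.57), np.float64(0.6)]
m [454.2 -45.4] [np.float64(0.47), np.float64(0.46), np.float64(0.37), np.float64(0.42)]
l [461.7 -46. ] [np.float64(0.34), np.float64(0.35), np.float64(0.26), np.float64(0.31)]
c
[... 1137 characters left out ...]
float64(0.7), np.float64(0.6), np.float64(0.95), np.float64(0.8)]
s [627.6 -14.4] [np.float64(0.8), np.float64(0.78), np.float64(0.75), np.float64(0.67)]
m [625.9 -19.3] [np.float64(0.77), np.float64(0.83), np.float64(0.58), np.float64(0.53)]
l [626.4 -14.6] [np.float64(0.61), np.float64(0.7), np.float64(0.45), np.float64(0.52)]
box 644 -104
xs [ 647. -101.] [np.float64(0.51), np.float64(0.46), np.float64(0.0), np.float64(0.46)]
s [644.1 -97.6] [np.float64(0.68), np.float64(0.62), np.float64(0.0), np.float64(0.64)]
m [ 642.4 -102.4] [np.float64(0.88), np.float64(0.71), np.float64(0.0), np.float64(0.82)]
l [ 641.9 -100.3] [np.float64(0.81), np.float64(0.76), np.float64(0.0), np.float64(0.82)]
```

```bash
python3 - <<'E'
from fit import *
V=pickle.load(open("V.pkl","rb"))
W=[v for v in V if v[0]=="wrist"]
order=[("l",0),("s",1),("xs",2),("m",3)]
def c(p,detail=False):
    x,y,yaw,zt=p[0],p[1],p[2]/50,p[3]; t=0;dd=[]
    for sz,k in order:
        for n,f,M in W:
            b=box(f,x+94*k*np.sin(yaw),y-94*k*np.cos(yaw),S[sz],zt,yaw)
            v=max([iou(b,m) for m in M["carton_xs"]+M["carton_s"]],default=0); v=v if v>.4 else .4; t-=v; dd.append(round(float(v),2))
    return dd if detail else t
x0=np.array([600,177,7.6,42.])
r=minimize(c,x0,method="Nelder-Mead",options=dict(initial_simplex=[x0]+[x0+e for e in np.diag([5,5,1.5,6])],maxfev=160))
p=r.x;yaw=p[2]/50;print(p,yaw,c(p,True)); 
for sz,k in order: print(sz,(p[0]+94*k*np.sin(yaw)).round(1),(p[1]-94*k*np.cos(yaw)).round(1))
f=frame("wrist"); im=f["pixels"][110:400,140:400].copy()
cv2.imwrite("pics/crop.png",cv2.resize(im,None,fx=2,fy=2))
E
```

```text
[600.13007571 176.44565012   7.15166507  39.36682596] 0.14303330134815334 [0.4, 0.97, 0.92, 0.87, 0.92, 0.78, 0.4, 0.82]
l 600.1 176.4
s 613.5 83.4
xs 626.9 -9.6
m 640.3 -102.7
```

View pics/crop.png

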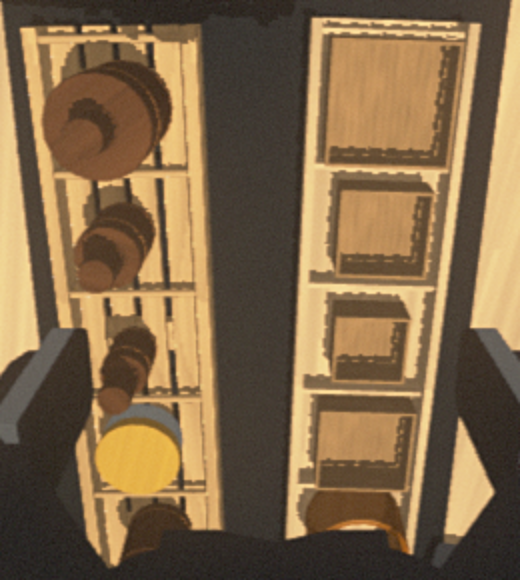

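The crop confirms it: brown l at (105,120), s at (115,245) and xs at (128,370) on the left; boxes l, s, xs, m at (390,100), (385,230), (370,345), (365,450) on the right. I'll start with canister_s.

```bash
cat > job.py <<'E'
from fit import *
C={"l":(420.7,141.2),"s":(428.3,48.7),"xs":(446.5,-48.7),"m":(487.2,-227.4)}
B={"l":(600,176.4),"s":(614.5,83.2),"xs":(626.5,-10),"m":(641.3,-102.7)}
O=down(0.165).as_rotvec()
def pick(sz):
    x,y=C[sz]; zg=23+D[sz][1]+7
    move_to([x,y,zg+60],O); line_to([x,y,zg],max_speed=100)
    gripper_close(); print(sz,"width",round(current_gripper_width()*85,1),"F",round(current_gripper_force(),1),"fz",np.round(current_wrist_force(),1))
    line_to([x,y,zg+100],max_speed=150)
    print(" lifted width",round(current_gripper_width()*85,1),np.round(current_wrist_force(),1),current_time_s())
def place(sz):
    x,y=B[sz]; off=D[sz][1]+7   # tcp above canister bottom
    p=current_tcp_pos(); line_to([x,y,p[2]],max_speed=200)
    line_to([x,y,off+45],max_speed=120); line_to([x,y,off+22],max_speed=60); pause(.2)
    f0=np.array(current_wrist_force()); z=22.
    while z>4:
        z-=1.5; line_to([x,y,off+z],max_speed=30); f=np.array(current_wrist_force())
        if f[2]-f0[2]>3: break
    print(" contact bottom z",z,(f-f0).round(1),current_tcp_pos(),current_time_s())
    let_go(); pause(.2)
    line_to([x,y,off+z+60],max_speed=150)
    print(" done",current_time_s())
E
python3 - <<'E'
from job import *
pick("s")
f=frame("scene");cv2.imwrite("pics/a.png",f["pixels"][80:400,120:420])
E
```

```text
s width 21.9 F 58.9 fz [0.4 0.3 2.4]
 lifted width 21.7 [ 0.7  0.1 -1.2] 9.925
```

```bash
python3 - <<'E'
from job import *
place("s")
f=frame("wrist");cv2.imwrite("pics/b.png",f["pixels"])
f=frame("scene");cv2.imwrite("pics/a.png",cv2.resize(f["pixels"][140:400,140:400],None,fx=2,fy=2))
E
```

```text
contact bottom z 14.5 [-2.2 -0.2  6.9] [615.02377268  83.23905495  80.92736778] 13.85
 done 15.2333
```

View pics/a.png

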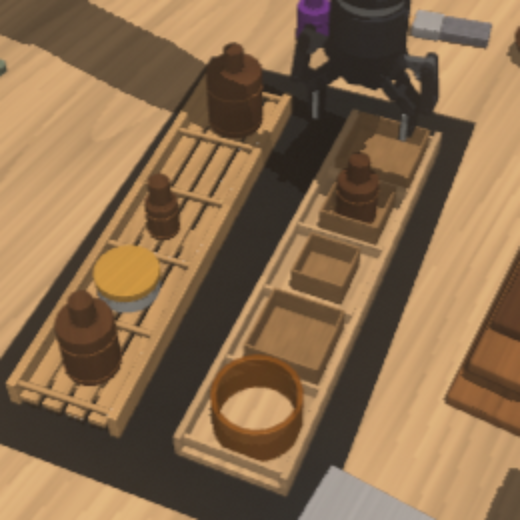

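canister_s stands upright inside its box at (358,195). I'll do the other three now.

```bash
python3 - <<'E'
from job import *
for s in ("xs","m","l"):
    pick(s)
    if current_gripper_width()*85<15: print("MISS"); break
    place(s)
x,y,z=current_tcp_pos(); move_to([525,60,330],O)
V=views(["scene","side","wrist"],["canister_xs","canister_s"]); pickle.dump(V,open("V2.pkl","wb"))
cv2.imwrite("pics/c.png",V[2][1]["pixels"]); cv2.imwrite("pics/d.png",cv2.resize(V[0][1]["pixels"][140:400,140:400],None,fx=2,fy=2))
for sz in D:
    x,y=B[sz]
    def sc(p): return [max([iou(can(f,*p,sz,14.3),m) for m in M["canister_xs"]+M["canister_s"]],default=0) for _,f,M in V]
    r=minimize(lambda p:-sum(sc(p)),(x,y),method="Nelder-Mead",options=dict(initial_simplex=[(x-5,y-5),(x+6,y),(x,y+6)],maxfev=45))
    print(sz,B[sz],r.x.round(1),np.round(sc(r.x),2))
print(current_time_s())
E
```

```text
xs width 21.7 F 58.9 fz [ 0.9 -0.4  3.2]
 lifted width 21.8 [ 0.4 -0.4 -0.1] 18.3583
 contact bottom z 14.5 [-1.  -0.5  7.7] [626.9074885  -10.020573    69.00682484] 22.2
 done 23.5833
m width 22.1 F 58.8 fz [1.5 0.6 1.5]
 lifted width 21.9 [-1.5 -0.4 -1.2] 26.7667
 contact bottom z 14.5 [-1.  -0.6  7.1] [ 641.88789222 -102.80603412   92.90995135] 30.6833
 done 32.0667
l width 21.9 F 58.9 fz [ 0.1 -0.4  3.5]
 lifted width 22.0 [-0.1 -0.4 -2. ] 35.4833
 contact bottom z 14.5 [-2.1 -0.5  7.5] [600.37059818 176.4454687  105.10070685] 39.325
 done 40.7083
xs (626.5, -10) [626.9 -10.9] [0.79 0.67 0.81]
s (614.5, 83.2) [614.1  82.8] [0.81 0.64 0.94]
m (641.3, -102.7) [ 642.  -103.1] [0.87 0.78 0.9 ]
l (600, 176.4) [599.1 175.8] [0.83 0.72 0.96]
42.0333
```

View pics/d.png

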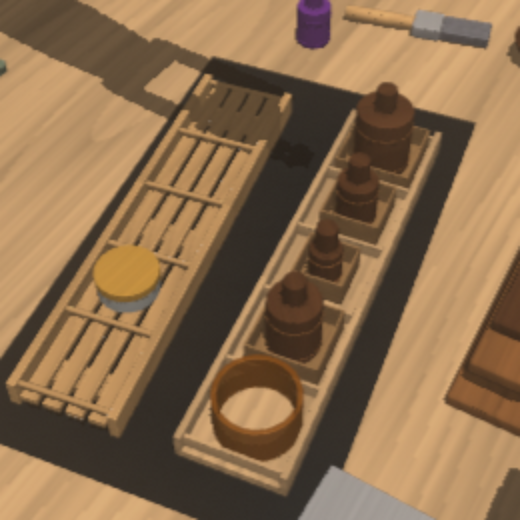

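View pics/c.png

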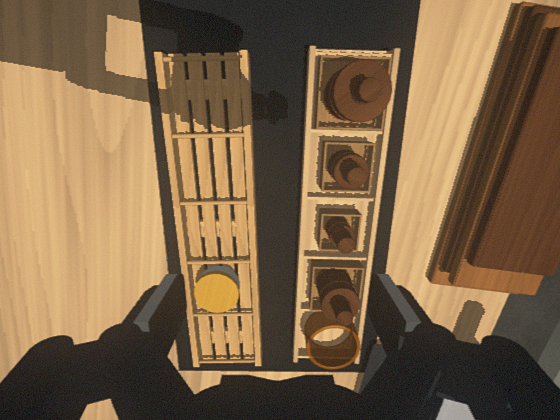

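Every canister stands inside its own box: l (385,135), s (357,190), xs (325,250), m (293,320). All four met the floor at the same height, and the tin and tape roll have not moved.

```bash
python3 -c "
from workcell import *
print(finish_job())"
```

```text
the job is handed in; nothing more can be done
None
```

All four canisters stand upright in the boxes for their sizes, the wax tin and tape roll look unmoved in the final pictures, and the job was handed in at about 42 s; the hand-in call did not report a verdict.

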